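Snap a sample box's lid shut all round

ROBOT

A 6-joint arm with a two-finger parallel gripper is mounted at the origin on the work surface. World frame = base frame: x ahead of the robot, y to its left, z up, the work surface at z = 0. Lengths are in m, angles in rad, forces in N, time in s.
With the tool pointing down it reaches from about 0.25 to 0.725 m from the base axis. Payload 4 kg.
Tool frame: the origin (TCP) lies at the centre of the arm's flange, where the gripper is bolted on; the fingertips stand 173 mm ahead of it and the grasp point (between the pads) lies 155 mm ahead of it; x points along the fingers, z is the direction in which the jaws open and shut, and the axes are right-handed (so a half turn about x gives the same grasp; the last joint's range is limited). The gripper opens to 85 mm and grips with 20 to 120 N. Pads are 22 mm wide; open, the fingers measure 114 mm over their backs; the gripper's body (76 mm by 85 mm) begins 54 mm behind the grasp point. The pads swing forward as they close: fully open they stand 13 mm farther back than shut.
Start: joints at [-1.141, 0.241, 0.005, 1.335, 0, 1.571], TCP at [0.208, -0.455, 0.405] pointing down, gripper open.
Joint ranges: [-2.72, 2.72], [-1.05, 1.87], [-1.09, 1.28], [-1.99, 2.15], [-1.42, 1.44], [-3.14, 3.14]. Speed limits (rad/s): [2.79, 2.79, 3.14, 3.14, 3.14, 3.14].

INTERFACE

Orientations are given as a unit quaternion [x, y, z, w].
In Python, from workcell import bot gives the robot as it stands.
- The arm moves only by the tool arm_command, never from a script. Its argument "moves" is one flat list of numbers, 7 for each row, row after row: the shift along the tool's x, y, z in m, then the turn, a rotation vector about the tool's x, y, z in rad, then the closure, from -1 (fully open) to 1 (shut). A call has 1 to 20 rows; each row shifts and turns the pose as measured when the row begins, along the tool's axes as they then stand; what a row does not reach is not made up. A row lasts 1/12 s, in which the tool goes at most 41.7 mm and 7.16 degrees, less where a joint would pass 70% of its speed; a pose out of reach is approached as far as the arm can. A call with a gripper value outside its range is refused whole. The fingers move at their own pace and stop on an object; the grip force is fixed at half the most. Time passes only in rows, so rows that do not move let the fingers close. It gives the time, the measured TCP pose, the force and the opening at its end, in the units of the state.
- bot.get_obs(): the state, without advancing time (a new reading comes with each control period).
- bot.camera(name): name is "side" or "top"; returns the picture (420x560x3 uint8, red, green, blue); there is no depth.
- bot.get_calibration(name): a dict with "mtx" (3x3 intrinsics, pixels), "dist" ([k1, k2, p1, p2, k3] as OpenCV has them; the pictures are not rectified), "world_from_camera" (4x4, takes a point from camera to world coordinates). Camera axes: x right, y up, looking along -z (the intrinsics and any distortion apply to the point x, -y, -z); pixel columns grow to the right and rows downward; lengths in m; the calibration is good to about 2 mm. A picture is of the moment at which its call begins. get_calibration takes no time and is no camera call.
- bot.job_done(): hands the job in, once; it reports no verdict.
The state is a dict: "clock": time; "joint_pos": joint angles; "joint_vel": joint speeds; "tau": joint torques, N m; "eef_pos": TCP position; "tool_rot": TCP orientation; "ft_force": force on the tool from outside, world axes, zero at the start; "ft_torque": the same for the moment, N m; "grip_width": finger opening in m.
Only numpy, scipy, OpenCV 4.12 (cv2) and the standard library are available. Lean on these libraries where they do the work, as an engineer would, in place of code of your own. Each camera call takes 0.05 s, during which the arm holds its last target.

TASK

The lid of the rectangular sample box is only resting on it: press down with the fingertips all the way round its rim until every one of the six sections has clicked shut, then move clear. Do not pick up, tip or shove the box; leave the round sharps tub's cap up, because the tub is still in use, and leave the other things on the table where they are.

Things in the scene. Friction and masses are not known exactly. Their poses are not given: they have to be found in the camera images.
- sample_box: Loose rectangular sample box, grey with a white lid: 142 x 212 mm (x, y) over the rim, base 130 x 200 mm, about 0.95 kg. Origin: centre of its underside, z up; yaw within 0.5 rad of the world's. The lid's fixed middle panel is recessed, top 80 mm above the table. Round it run six snap sections, a thin grey thumb mark on each; tops about 90 mm above the table when shut, 98 mm when up.
- rim_1_top (a point): Centre of the top face of rim section 1 (box frame: near side (-x), +y half), 24 mm along x by 79 mm along y; the point moves down with the section.
- rim_1 (a joint): Travel of rim section 1, m: 0 = up, unsnapped; 0.008 = snapped shut. Over-centre snap: starts to move at about 8.5 N, resistance falls to nothing at 4 mm, then it clicks the rest of the way down by itself; released earlier it springs back up. All six start up; pressing a shut one again does no harm.
- rim_2_top (a point): Centre of the top face of rim section 2 (box frame: the whole +y end), 142 mm along x by 24 mm along y; the point moves down with the section.
- rim_2 (a joint): Travel of rim section 2, m: 0 = up, unsnapped; 0.008 = snapped shut. Over-centre snap: starts to move at about 8.5 N, resistance falls to nothing at 4 mm, then it clicks the rest of the way down by itself; released earlier it springs back up. All six start up; pressing a shut one again does no harm.
- rim_3_top (a point): Centre of the top face of rim section 3 (box frame: far side (+x), +y half), 24 mm along x by 79 mm along y; the point moves down with the section.
- rim_3 (a joint): Travel of rim section 3, m: 0 = up, unsnapped; 0.008 = snapped shut. Over-centre snap: starts to move at about 8.5 N, resistance falls to nothing at 4 mm, then it clicks the rest of the way down by itself; released earlier it springs back up. All six start up; pressing a shut one again does no harm.
- rim_4_top (a point): Centre of the top face of rim section 4 (box frame: far side (+x), -y half), 24 mm along x by 79 mm along y; the point moves down with the section.
- rim_4 (a joint): Travel of rim section 4, m: 0 = up, unsnapped; 0.008 = snapped shut. Over-centre snap: starts to move at about 8.5 N, resistance falls to nothing at 4 mm, then it clicks the rest of the way down by itself; released earlier it springs back up. All six start up; pressing a shut one again does no harm.
- rim_5_top (a point): Centre of the top face of rim section 5 (box frame: the whole -y end), 142 mm along x by 24 mm along y; the point moves down with the section.
- rim_5 (a joint): Travel of rim section 5, m: 0 = up, unsnapped; 0.008 = snapped shut. Over-centre snap: starts to move at about 8.5 N, resistance falls to nothing at 4 mm, then it clicks the rest of the way down by itself; released earlier it springs back up. All six start up; pressing a shut one again does no harm.
- rim_6_top (a point): Centre of the top face of rim section 6 (box frame: near side (-x), -y half), 24 mm along x by 79 mm along y; the point moves down with the section.
- rim_6 (a joint): Travel of rim section 6, m: 0 = up, unsnapped; 0.008 = snapped shut. Over-centre snap: starts to move at about 8.5 N, resistance falls to nothing at 4 mm, then it clicks the rest of the way down by itself; released earlier it springs back up. All six start up; pressing a shut one again does no harm.
- sharps_tub: Round yellow sharps tub, 86 mm across at the top, 138 mm high with its orange cap (94 mm across) up; origin at the centre of its underside. Not part of the job; stands somewhere to the left (+y) of the box.
- tub_cap (a joint): Travel of the sharps tub's cap, m: 0 = up (as at the start), 0.008 = snapped shut. It must stay up.
- bottle_a: Small white bottle, 30 mm diameter, 75 mm high, standing near the box on its near (robot) side; origin at the centre of its underside. A bystander.
- bottle_b: Small white bottle, 30 mm diameter, 75 mm high, standing near the box on its far side; origin at the centre of its underside. A bystander.
- reader: Black hand-held test reader lying flat, 95 x 55 x 18 mm; origin at the centre of its underside. A bystander.
- strip_carton: Cardboard carton of test strips, 60 x 110 x 65 mm high; origin at the centre of its underside. A bystander.
- dish: Steel bowl, 100 mm across, 25 mm high; origin at the centre of its underside. A bystander.
- tape_roll: Upright white roll, 44 mm diameter, 25 mm high; origin at the centre of its underside. A bystander.
Things that resemble listed ones, but are neither listed nor needed, are in the scene too. What is shaped like the sharps_tub but turquoise is not meant.

How it is judged:
By the outcome, as a careful person would: the job done as asked, in the order asked, and still so for the second after the job is handed in, with the robot touching nothing.
It also fails if it takes over 58 s, if anything falls off the work surface, if the arm or the gripper's body presses on something with over 40 N, if the wrist force passes 120 N, or if a joint passes its speed limit or range.

## Working session

There is one attempt and no reset: what is moved stays moved. The work goes in short steps, Python scripts to look and compute and a tool call to move; the robot and the scene stay as the last step left them, time stands still between calls to the robot, and variables do not carry over. Pictures are saved under pics/ and viewed, and the job is handed in when it is done.

Besides the shell and the picture viewer there is one more tool, called as name(argument=value, ...) on one line, values as JSON. arm_command: Moves the arm, as the interface text tells. Its arguments: {"type":"object","properties":{"moves":{"type":"array"}},"required":["moves"]}

```bash
mkdir -p pics; ls
python3 - <<'E'
from workcell import bot
import cv2
for n in("top","side"):
    cv2.imwrite(f"pics/{n}0.png",cv2.cvtColor(bot.camera(n),cv2.COLOR_RGB2BGR))
    c=bot.get_calibration(n);print(n,c)
print(bot.get_obs())
E
```

```text
pics
top {'mtx': array([[464.94708182,   0.        , 283.3056436 ],
       [  0.        , 464.94708182, 210.01976507],
       [  0.        ,   0.        ,   1.        ]]), 'dist': array([0.0371923, 0.       , 0.       , 0.       , 0.       ]), 'world_from_camera': array([[ 0.00736726,  0.98162333, -0.19068657,  0.28346913],
       [-0.99969029,  0.00269705, -0.02473952,  0.03717413],
       [-0.0237706 ,  0.19080978,  0.98133918,  1.52367909],
       [ 0.        ,  0.        ,  0.        ,  1.        ]])}
side {'mtx': array([[514.00878784,   0.        , 286.59358987],
       [  0.        , 514.00878784, 215.92801343],
       [  0.        ,   0.        ,   1.        ]]), 'dist': array([-0.01764012,  0.        ,  0.        ,  0.        ,  0.        ]), 'world_from_camera': array([[ 0.93176099,  0.23100995, -0.28009973,  0.17759965],
       [-0.36256082,  0.55107778, -0.75157364, -0.98636996],
       [-0.01926425,  0.80184019,  0.59722793,  0.92778154],
       [ 0.        ,  0.        ,  0.        ,  1.        ]])}
{'clock': 0.1, 'joint_pos': array([-1.14100605e+00,  2.41340105e-01,  3.89765096e-03,  1.33524336e+00,
       -1.06377808e-05,  1.57081976e+00]), 'joint_vel': array([ 1.04490705e-03, -9.84001112e-04,  2.29160960e-03,  9.02545029e-04,
        1.55381620e-03, -4.89691565e-05]), 'tau': array([ 9.54039679e-04, -3.73137903e+01,  2.53010005e+01,  1.08627797e-02,
        7.37676510e-05,  6.05362800e-06]), 'eef_pos': array([ 0.20824017, -0.45431193,  0.40391524]), 'tool_rot': array([ 0.38224129,  0.59568141, -0.38152609,  0.59455286]), 'ft_force': array([0.54931378, 0.15122109, 0.1157869 ]), 'ft_torque': array([ 0.02057207, -0.04354363, -0.0104651 ]), 'grip_width': 0.08580634199744383}
```

View pics/top0.png

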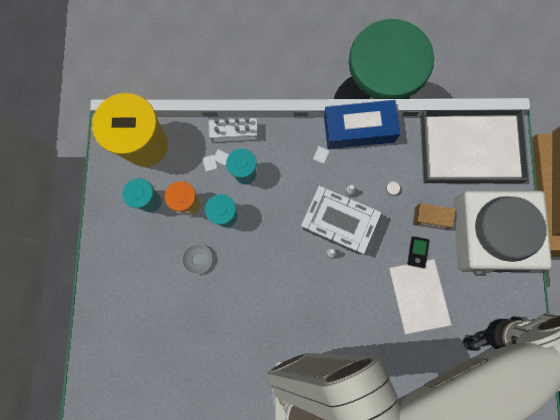

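View pics/side0.png

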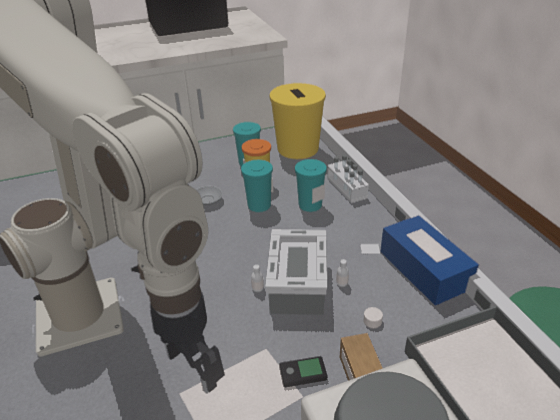

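```bash
cat > h.py <<'E'
import numpy as np,cv2
from workcell import bot
def ray(n,uv):
    c=bot.get_calibration(n)
    p=cv2.undistortPoints(np.float64(uv).reshape(-1,1,2),c["mtx"],c["dist"]).reshape(-1,2)
    W=c["world_from_camera"]
    d=np.c_[p[:,0],-p[:,1],-np.ones(len(p))]@W[:3,:3].T
    return W[:3,3],d
def plane(n,uv,z):
    o,d=ray(n,uv);return o+d*((z-o[2])/d[:,2])[:,None]
def proj(n,P):
    c=bot.get_calibration(n);W=c["world_from_camera"]
    q=(np.float64(P).reshape(-1,3)-W[:3,3])@W[:3,:3]
    return cv2.projectPoints(q*[1,-1,-1],np.zeros(3),np.zeros(3),c["mtx"],c["dist"])[0].reshape(-1,2)
E
python3 - <<'E'
from h import *
for n,z in(("top",(0.098)),("side",(0.098))):
    im=cv2.imread(f"pics/{n}0.png")
    m=((im.min(2)>165)&(np.ptp(im.astype(int),axis=2)<35)).astype(np.uint8)
    if n=="top": r=(295,180,95,80)
    else: r=(255,220,85,100)
    x,y,w,h=r
    mm=np.zeros_like(m);mm[y:y+h,x:x+w]=m[y:y+h,x:x+w]
    k,lab,st,ce=cv2.connectedComponentsWithStats(mm)
    for i in range(1,k):
        if st[i,4]>30: print(n,st[i],ce[i])
    i=1+np.argmax(st[1:,4]);cs,_=cv2.findContours(mm,cv2.RETR_EXTERNAL,cv2.CHAIN_APPROX_NONE)
    c=np.vstack([q for q in cs if len(q)>25])
    hull=cv2.convexHull(c)
    P=plane(n,hull.reshape(-1,2),z)
    rc=cv2.minAreaRect((P[:,:2]*1000).astype(np.float32));print(rc)
    B=cv2.boxPoints(rc)/1000;print(B)
    uv=proj(n,np.c_[B,[z]*4])
    s=8 if n=="top" else 6
    big=cv2.resize(im[y:y+h,x:x+w],None,fx=s,fy=s,interpolation=cv2.INTER_CUBIC)
    cv2.polylines(big,[(((uv-[x,y])+.5)*s).astype(int)],1,(0,0,255),1)
    cv2.imwrite(f"pics/{n}_crop.png",big)
E
```

```text
top [ 301  186   80   67 1958] [342.09346272 219.7814096 ]
((533.720458984375, -105.40082550048828), (209.82522583007812, 141.3865966796875), 66.18888092041016)
[[ 0.42668888 -0.1728429 ]
 [ 0.5560408  -0.22992392]
 [ 0.6407521  -0.03795874]
 [ 0.5114001   0.01912227]]
side [ 266  229   61   58 1987] [297.51585304 260.13688978]
((530.74853515625, -104.55691528320312), (211.24412536621094, 140.11276245117188), 66.16297149658203)
[[ 0.42398232 -0.17285693]
 [ 0.5521433  -0.22948162]
 [ 0.63751477 -0.0362569 ]
 [ 0.5093538   0.0203678 ]]
```

View pics/top_crop.png

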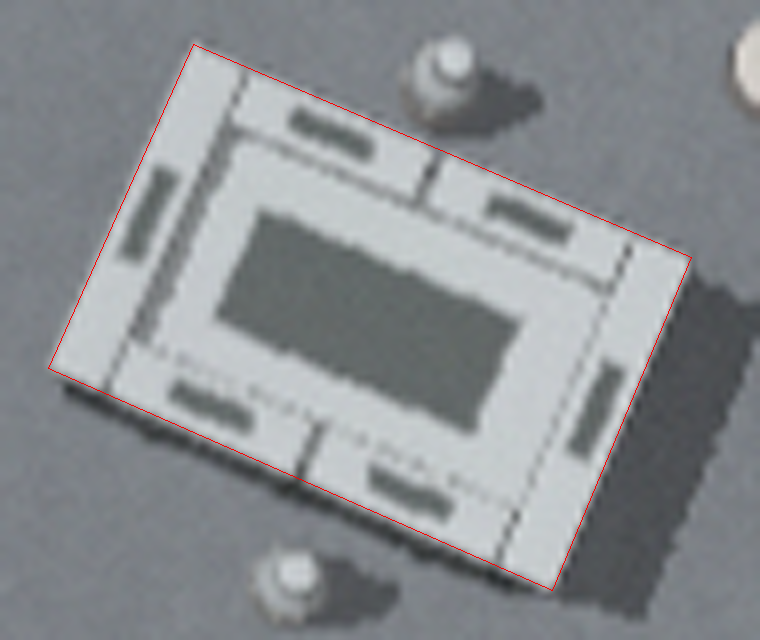

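View pics/side_crop.png

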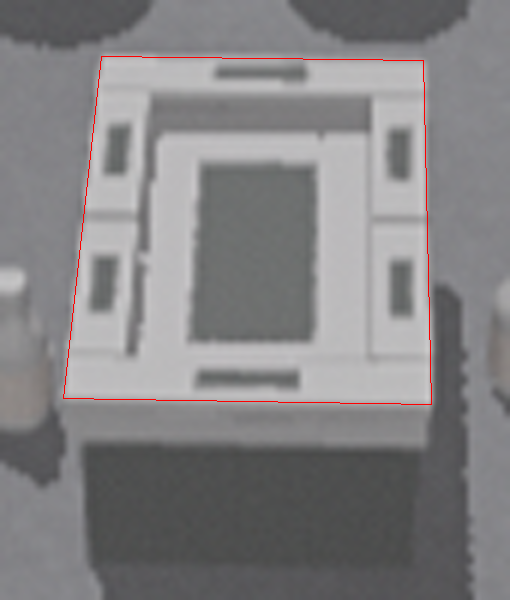

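```bash
cat > t.py <<'E'
from h import *
from scipy.spatial.transform import Rotation as R
C=np.array([.532,-.105]);yaw=np.deg2rad(66.18-90)
bx=np.array([np.cos(yaw),np.sin(yaw)]);by=np.array([-bx[1],bx[0]])
S={1:(-.058,.041),2:(0,.093),3:(.058,.041),4:(.058,-.041),5:(0,-.093),6:(-.058,-.041)}
def goal(k,z): x,y=S[k];return np.r_[C+bx*x+by*y,z]
def state():
    o=bot.get_obs();r=R.from_quat(o["tool_rot"]);return o,o["eef_pos"],r
def show(k,z):
    o,p,r=state();M=r.as_matrix()
    # desired: x down, z along +-by
    best=None
    for s in(1,-1):
        zc=np.r_[by*s,0];xc=np.array([0,0,-1.]);yc=np.cross(zc,xc)
        rv=(r.inv()*R.from_matrix(np.c_[xc,yc,zc])).as_rotvec()
        if best is None or np.linalg.norm(rv)<np.linalg.norm(best): best=rv
    g=goal(k,z)
    print("clk",o["clock"],"p",p.round(4),"F",o["ft_force"].round(1),"grip",round(o["grip_width"],4))
    print("goal",k,g.round(4),"shift_tool mm",(M.T@(g-p)*1000).round(1),"rotvec",best.round(4),"deg",np.rad2deg(best).round(1),"q",o["joint_pos"].round(2))
    print("toolM",M.round(3).tolist())
E
python3 -c "
from t import *
for k in S: print(k,goal(k,.098).round(3))
for k in (1,6): show(k,.30)"
```

```text
1 [ 0.495 -0.044  0.098]
2 [ 0.57  -0.02   0.098]
3 [ 0.602 -0.091  0.098]
4 [ 0.569 -0.166  0.098]
5 [ 0.494 -0.19   0.098]
6 [ 0.462 -0.119  0.098]
clk 0.1 p [ 0.2082 -0.4543  0.4039] F [0.5 0.2 0.1] grip 0.0858
goal 1 [ 0.4955 -0.0441  0.3   ] shift_tool mm [ 104.4  432.1 -253.1] rotvec [ 8.455e-01 -1.800e-03  8.000e-04] deg [48.4 -0.1  0. ] q [-1.14  0.24  0.    1.34 -0.    1.57]
toolM [[-0.001, 0.909, 0.417], [0.002, 0.417, -0.909], [-1.0, -0.0, -0.002]]
clk 0.1 p [ 0.2082 -0.4543  0.4039] F [0.5 0.2 0.1] grip 0.0858
goal 6 [ 0.4624 -0.1191  0.3   ] shift_tool mm [ 104.3  370.7 -198.7] rotvec [ 8.455e-01 -1.800e-03  8.000e-04] deg [48.4 -0.1  0. ] q [-1.14  0.24  0.    1.34 -0.    1.57]
toolM [[-0.001, 0.909, 0.417], [0.002, 0.417, -0.909], [-1.0, -0.0, -0.002]]
```

arm_command(moves=[0, 0, 0, 0.085, 0, 0, 1, 0, 0, 0, 0.085, 0, 0, 1, 0, 0, 0, 0.085, 0, 0, 1, 0, 0, 0, 0.085, 0, 0, 1, 0, 0, 0, 0.085, 0, 0, 1, 0, 0, 0, 0.085, 0, 0, 1, 0, 0, 0, 0.085, 0, 0, 1, 0, 0, 0, 0.085, 0, 0, 1, 0, 0, 0, 0.085, 0, 0, 1, 0, 0, 0, 0.08, 0, 0, 1, 0, 0, 0, 0, 0, 0, 1])

```text
clock: 1.02
eef_pos: [0.2075, -0.4526, 0.3977]
tool_rot: [0.601, 0.379, -0.6, 0.368]
ft_force: [0.6, -0.1, -0.3]
grip_width: 0.0002
```

```bash
python3 -c "
from t import *
show(5,.30)"
```

```text
clk 1.0167 p [ 0.2075 -0.4526  0.3977] F [ 0.6 -0.1 -0.3] grip 0.0002
goal 5 [ 0.4944 -0.1901  0.3   ] shift_tool mm [  99.6  142.8 -361.2] rotvec [-0.0416 -0.0106  0.0125] deg [-2.4 -0.6  0.7] q [-1.14  0.25 -0.    1.34 -0.    2.46]
toolM [[-0.007, 0.897, -0.442], [0.015, -0.441, -0.897], [-1.0, -0.013, -0.01]]
```

arm_command(moves=[4, 0, 0, 0, 0, 0, 1])

```text
clock: 1.1
eef_pos: [0.2085, -0.4547, 0.363]
tool_rot: [0.6, 0.375, -0.6, 0.374]
ft_force: [1.8, -1.5, 0.6]
grip_width: 0.0001
```

That row was meant in metres (4 mm). The per-row cap held it to a 35 mm descent, with nothing nearby. Continuing in metres.

arm_command(moves=[0, 0.01, -0.025, 0, 0, 0, 1, 0, 0.01, -0.025, 0, 0, 0, 1, 0, 0.01, -0.025, 0, 0, 0, 1, 0, 0.01, -0.025, 0, 0, 0, 1, 0, 0.01, -0.025, 0, 0, 0, 1, 0, 0.01, -0.025, 0, 0, 0, 1, 0, 0.01, -0.025, 0, 0, 0, 1, 0, 0.01, -0.025, 0, 0, 0, 1, 0, 0.01, -0.025, 0, 0, 0, 1, 0, 0.01, -0.025, 0, 0, 0, 1, 0, 0.01, -0.025, 0, 0, 0, 1, 0, 0.01, -0.025, 0, 0, 0, 1])

```text
clock: 2.1
eef_pos: [0.4496, -0.2253, 0.3496]
tool_rot: [-0.596, -0.389, 0.598, -0.369]
ft_force: [0.2, -0.3, 0.8]
grip_width: -0.0
```

```bash
python3 -c "
from t import *
show(5,.285)"
```

```text
clk 2.1 p [ 0.4496 -0.2253  0.3496] F [ 0.2 -0.3  0.8] grip -0.0
goal 5 [ 0.4944 -0.1901  0.285 ] shift_tool mm [ 64.6  27.2 -50.1] rotvec [-0.0244 -0.0132  0.0249] deg [-1.4 -0.8  1.4] q [-0.47  0.29 -0.08  1.23  0.01  3.11]
toolM [[-0.017, 0.904, -0.426], [0.022, -0.426, -0.905], [-1.0, -0.025, -0.013]]
```

j6 is close to its limit, so I'll turn the tool half a turn back. The closed fingertips are symmetric, so nothing else changes.

arm_command(moves=[0, 0, 0, -0.124, 0, 0, 1, 0, 0, 0, -0.124, 0, 0, 1, 0, 0, 0, -0.124, 0, 0, 1, 0, 0, 0, -0.124, 0, 0, 1, 0, 0, 0, -0.124, 0, 0, 1, 0, 0, 0, -0.124, 0, 0, 1, 0, 0, 0, -0.124, 0, 0, 1, 0, 0, 0, -0.124, 0, 0, 1, 0, 0, 0, -0.124, 0, 0, 1, 0, 0, 0, -0.124, 0, 0, 1, 0, 0, 0, -0.124, 0, 0, 1, 0, 0, 0, -0.124, 0, 0, 1, 0, 0, 0, -0.124, 0, 0, 1, 0, 0, 0, -0.124, 0, 0, 1, 0, 0, 0, -0.124, 0, 0, 1, 0, 0, 0, -0.124, 0, 0, 1, 0, 0, 0, -0.124, 0, 0, 1, 0, 0, 0, -0.124, 0, 0, 1, 0, 0, 0, -0.124, 0, 0, 1, 0, 0, 0, -0.124, 0, 0, 1])

```text
clock: 3.77
eef_pos: [0.4526, -0.2181, 0.3417]
tool_rot: [-0.16, 0.693, 0.186, 0.678]
ft_force: [-0.6, -0.2, -0.4]
grip_width: -0.0001
```

```bash
python3 -c "
from t import *
show(5,.285)"
```

```text
clk 3.7667 p [ 0.4526 -0.2181  0.3417] F [-0.6 -0.2 -0.4] grip -0.0001
goal 5 [ 0.4944 -0.1901  0.285 ] shift_tool mm [56.2  2.4 50.8] rotvec [-0.6599  0.0018 -0.0436] deg [-37.8   0.1  -2.5] q [-0.45  0.3  -0.08  1.23  0.01  0.62]
toolM [[-0.03, -0.475, 0.88], [0.03, 0.879, 0.475], [-0.999, 0.041, -0.012]]
```

arm_command(moves=[0, 0, 0, -0.11, 0, -0.01, 1, 0, 0, 0, -0.11, 0, -0.01, 1, 0, 0, 0, -0.11, 0, -0.01, 1, 0, 0, 0, -0.11, 0, -0.01, 1, 0, 0, 0, -0.11, 0, 0, 1, 0, 0, 0, -0.11, 0, 0, 1, 0, 0, 0, 0, 0, 0, 1])

```text
clock: 4.35
eef_pos: [0.4517, -0.2177, 0.339]
tool_rot: [-0.399, 0.584, 0.404, 0.58]
ft_force: [-0.1, -0.4, -0.3]
grip_width: -0.0001
```

```bash
python3 -c "
from t import *
show(5,.285)"
```

```text
clk 4.35 p [ 0.4517 -0.2177  0.339 ] F [-0.1 -0.4 -0.3] grip -0.0001
goal 5 [ 0.4944 -0.1901  0.285 ] shift_tool mm [ 53.7 -30.6  41. ] rotvec [ 0.0531 -0.0014 -0.0082] deg [ 3.  -0.1 -0.5] q [-0.45  0.29 -0.11  1.18 -0.   -0.09]
toolM [[-0.008, -0.935, 0.355], [0.002, 0.355, 0.935], [-1.0, 0.008, -0.001]]
```

arm_command(moves=[0.008, -0.006, 0.008, 0.01, 0, 0, 1, 0.009, -0.006, 0.008, 0.01, 0, 0, 1, 0.009, -0.006, 0.008, 0.01, 0, 0, 1, 0.009, -0.006, 0.008, 0.01, 0, 0, 1, 0.009, -0.006, 0.008, 0.01, 0, 0, 1, 0.003, 0, 0, 0, 0, 0, 1])

```text
clock: 4.85
eef_pos: [0.4979, -0.1897, 0.2876]
tool_rot: [-0.38, 0.596, 0.384, 0.593]
ft_force: [0.1, -0.0, 0.5]
grip_width: 0.0006
```

Run:
```python
from t import *
show(5,.271)
for n,r in(("top",(280,170,120,100)),("side",(230,180,130,130))):
    x,y,w,h=r;im=cv2.cvtColor(bot.camera(n),cv2.COLOR_RGB2BGR)[y:y+h,x:x+w]
    cv2.imwrite(f"pics/{n}1.png",cv2.resize(im,None,fx=4,fy=4,interpolation=cv2.INTER_CUBIC))
```

```text
clk 4.85 p [ 0.4979 -0.1897  0.2876] F [ 0.1 -0.   0.5] grip 0.0006
goal 5 [ 0.4944 -0.1901  0.271 ] shift_tool mm [16.6  2.8 -1.8] rotvec [-0.0129 -0.0004 -0.0068] deg [-0.7 -0.  -0.4] q [-0.36  0.39 -0.11  1.08  0.    0.06]
toolM [[-0.006, -0.91, 0.416], [0.002, 0.416, 0.91], [-1.0, 0.007, -0.0]]
```

View pics/side1.png

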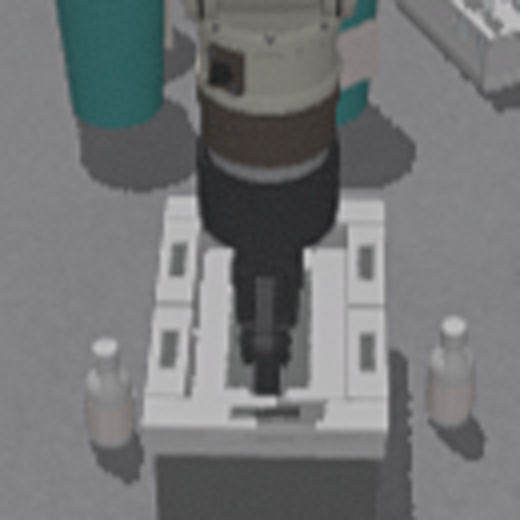

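The side view shows the closed fingertips at crop (268,390), just above section 5's thumb mark at (267,412). Pressing there now.

arm_command(moves=[0.004, 0.002, -0.001, 0, 0, 0, 1, 0.004, 0.001, -0.001, 0, 0, 0, 1, 0.003, 0, 0, 0, 0, 0, 1, 0.003, 0, 0, 0, 0, 0, 1])

```text
clock: 5.28
eef_pos: [0.4921, -0.1915, 0.2744]
tool_rot: [-0.38, 0.597, 0.383, 0.594]
ft_force: [0.5, -0.4, -0.3]
grip_width: -0.0001
```

arm_command(moves=[0.003, 0, 0.001, 0, 0, 0, 1, 0.003, 0, 0, 0, 0, 0, 1, 0.003, 0, 0, 0, 0, 0, 1])

```text
clock: 5.53
eef_pos: [0.492, -0.1911, 0.266]
tool_rot: [-0.38, 0.597, 0.382, 0.594]
ft_force: [0.1, -0.2, 0.1]
grip_width: 0.0003
```

arm_command(moves=[0.003, 0, 0, 0, 0, 0, 1])

```text
clock: 5.62
eef_pos: [0.492, -0.1913, 0.2631]
tool_rot: [-0.38, 0.597, 0.382, 0.595]
ft_force: [-7.5, 2.7, 33.4]
grip_width: 0.0
```

arm_command(moves=[0.002, 0, 0, 0, 0, 0, 1])

```text
clock: 5.7
eef_pos: [0.4919, -0.1912, 0.2631]
tool_rot: [-0.38, 0.597, 0.382, 0.595]
ft_force: [-9.5, 4.3, 29.9]
grip_width: 0.0
```

Firm contact at TCP z 0.263 puts the tip at 0.090, which is the shut level, so section 5 has clicked. Lifting, then on to section 4.

arm_command(moves=[-0.008, 0, 0, 0, 0, 0, 1, -0.012, 0, 0, 0, 0, 0, 1, -0.005, 0, 0, 0, 0, 0, 1])

```text
clock: 5.95
eef_pos: [0.4916, -0.1911, 0.2886]
tool_rot: [-0.38, 0.597, 0.382, 0.595]
ft_force: [0.9, -0.3, 0.1]
grip_width: -0.0004
```

Run:
```python
from t import *
show(4,.285)
im=cv2.cvtColor(bot.camera("side"),cv2.COLOR_RGB2BGR)[180:310,230:360]
cv2.imwrite(f"pics/side2.png",cv2.resize(im,None,fx=4,fy=4,interpolation=cv2.INTER_CUBIC))
```

```text
clk 5.95 p [ 0.4916 -0.1911  0.2886] F [ 0.9 -0.3  0.1] grip -0.0004
goal 4 [ 0.5685 -0.1659  0.285 ] shift_tool mm [  3.3 -59.3  55.1] rotvec [-0.017  -0.0012 -0.0035] deg [-1.  -0.1 -0.2] q [-0.37  0.37 -0.12  1.08 -0.    0.06]
toolM [[-0.004, -0.908, 0.419], [0.0, 0.419, 0.908], [-1.0, 0.003, -0.001]]
```

View pics/side2.png

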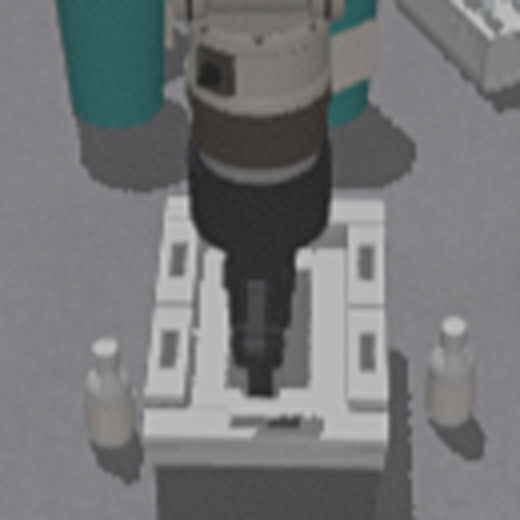

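Section 5 is visibly lower than its neighbours (front edge around crop row 425) and the box hasn't moved. Next is section 4.

arm_command(moves=[-0.001, -0.012, 0.011, -0.003, 0, 0, 1, 0, -0.012, 0.011, -0.003, 0, 0, 1, 0, -0.012, 0.011, -0.003, 0, 0, 1, 0, -0.012, 0.011, -0.003, 0, 0, 1, 0, -0.012, 0.011, 0, 0, 0, 1, 0, 0, 0, 0, 0, 0, 1])

```text
clock: 6.5
eef_pos: [0.5714, -0.1657, 0.2872]
tool_rot: [-0.383, 0.595, 0.385, 0.593]
ft_force: [0.7, -0.2, -0.2]
grip_width: 0.0003
```

```bash
python3 -c "
from t import *
show(4,.266)"
```

```text
clk 6.5 p [ 0.5714 -0.1657  0.2872] F [ 0.7 -0.2 -0.2] grip 0.0003
goal 4 [ 0.5685 -0.1659  0.266 ] shift_tool mm [21.2  2.4 -1.4] rotvec [-0.0072 -0.0017 -0.0036] deg [-0.4 -0.1 -0.2] q [-0.28  0.5   0.07  1.15 -0.    0.14]
toolM [[-0.004, -0.912, 0.41], [-0.0, 0.41, 0.912], [-1.0, 0.004, -0.002]]
```

arm_command(moves=[0.005, 0.001, -0.001, 0, 0, 0, 1, 0.005, 0.001, 0, 0, 0, 0, 1, 0.004, 0, 0, 0, 0, 0, 1, 0.003, 0, 0, 0, 0, 0, 1, 0.003, 0, 0, 0, 0, 0, 1])

```text
clock: 6.92
eef_pos: [0.5673, -0.1661, 0.2639]
tool_rot: [-0.383, 0.596, 0.385, 0.592]
ft_force: [0.4, -0.9, -0.4]
grip_width: -0.0001
```

arm_command(moves=[0.002, 0, 0, 0, 0, 0, 1])

```text
clock: 7.0
eef_pos: [0.567, -0.1662, 0.2632]
tool_rot: [-0.383, 0.595, 0.385, 0.593]
ft_force: [-2.5, 3.3, 19.6]
grip_width: -0.0002
```

Section 4 has clicked too: contact at the shut level. On to 3.

arm_command(moves=[-0.008, 0, 0, 0, 0, 0, 1, -0.012, 0, 0, 0, 0, 0, 1, -0.003, 0, 0, 0, 0, 0, 1])

```text
clock: 7.25
eef_pos: [0.5653, -0.1668, 0.2864]
tool_rot: [-0.382, 0.596, 0.385, 0.592]
ft_force: [-0.7, -0.3, 0.5]
grip_width: 0.0003
```

```bash
python3 -c "
from t import *
show(3,.285)"
```

```text
clk 7.25 p [ 0.5653 -0.1668  0.2864] F [-0.7 -0.3  0.5] grip 0.0003
goal 3 [ 0.6016 -0.0909  0.285 ] shift_tool mm [ 1.2 -1.8 84.1] rotvec [-0.0093 -0.0022 -0.0073] deg [-0.5 -0.1 -0.4] q [-0.29  0.49  0.06  1.14 -0.    0.14]
toolM [[-0.008, -0.911, 0.412], [0.001, 0.412, 0.911], [-1.0, 0.007, -0.002]]
```

arm_command(moves=[-0.001, 0, 0.016, -0.002, 0, -0.002, 1, 0, -0.001, 0.017, -0.002, 0, -0.002, 1, 0, 0, 0.017, -0.002, 0, -0.002, 1, 0, -0.001, 0.017, -0.002, 0, 0, 1, 0, 0, 0.016, 0, 0, 0, 1, 0, 0, 0, 0, 0, 0, 1])

```text
clock: 7.75
eef_pos: [0.6004, -0.0922, 0.2872]
tool_rot: [-0.384, 0.595, 0.383, 0.593]
ft_force: [0.4, -0.1, 0.5]
grip_width: -0.0001
```

```bash
python3 -c "
from t import *
show(3,.265)"
```

```text
clk 7.75 p [ 0.6004 -0.0922  0.2872] F [ 0.4 -0.1  0.5] grip -0.0001
goal 3 [ 0.6016 -0.0909  0.265 ] shift_tool mm [22.2 -0.6  1.7] rotvec [-0.0076 -0.0039 -0.001 ] deg [-0.4 -0.2 -0.1] q [-0.15  0.52  0.11  1.16 -0.    0.27]
toolM [[-0.003, -0.912, 0.411], [-0.003, 0.411, 0.912], [-1.0, 0.001, -0.004]]
```

arm_command(moves=[0.005, -0.001, 0.001, 0, 0, 0, 1, 0.005, 0, 0.001, 0, 0, 0, 1, 0.004, 0, 0, 0, 0, 0, 1, 0.003, 0, 0, 0, 0, 0, 1, 0.003, 0, 0, 0, 0, 0, 1])

```text
clock: 8.17
eef_pos: [0.6014, -0.0923, 0.2654]
tool_rot: [-0.384, 0.596, 0.383, 0.593]
ft_force: [-0.2, 1.1, -0.2]
grip_width: 0.0
```

arm_command(moves=[0.002, 0, 0, 0, 0, 0, 1])

```text
clock: 8.25
eef_pos: [0.6011, -0.0928, 0.2633]
tool_rot: [-0.384, 0.596, 0.383, 0.593]
ft_force: [-4.3, 1.5, 18.0]
grip_width: 0.0001
```

Section 3 is shut. On to 2.

arm_command(moves=[-0.008, 0, 0, 0, 0, 0, 1, -0.012, 0, 0, 0, 0, 0, 1, -0.003, 0, 0, 0, 0, 0, 1])

```text
clock: 8.5
eef_pos: [0.5999, -0.0942, 0.2854]
tool_rot: [-0.382, 0.598, 0.383, 0.592]
ft_force: [0.2, 0.1, 0.2]
grip_width: -0.0005
```

```bash
python3 -c "
from t import *
show(2,.285)"
```

```text
clk 8.5 p [ 0.5999 -0.0942  0.2854] F [0.2 0.1 0.2] grip -0.0005
goal 2 [ 0.5696 -0.0199  0.285 ] shift_tool mm [ 0.4 58.4 55. ] rotvec [-0.0118 -0.0064 -0.005 ] deg [-0.7 -0.4 -0.3] q [-0.15  0.53  0.11  1.16 -0.    0.27]
toolM [[-0.007, -0.91, 0.415], [-0.004, 0.415, 0.91], [-1.0, 0.005, -0.006]]
```

arm_command(moves=[-0.003, 0.011, 0.011, -0.002, -0.001, -0.001, 1, 0, 0.012, 0.011, -0.002, -0.001, -0.001, 1, 0, 0.012, 0.011, -0.002, -0.001, -0.001, 1, 0, 0.012, 0.011, -0.002, -0.001, 0, 1, 0, 0.011, 0.01, 0, 0, 0, 1, 0, 0, 0, 0, 0, 0, 1])

```text
clock: 9.0
eef_pos: [0.5648, -0.0148, 0.2877]
tool_rot: [-0.384, 0.595, 0.385, 0.592]
ft_force: [0.3, -0.1, 0.4]
grip_width: 0.0
```

```bash
python3 -c "
from t import *
show(2,.265)"
```

```text
clk 9.0 p [ 0.5648 -0.0148  0.2877] F [ 0.3 -0.1  0.4] grip 0.0
goal 2 [ 0.5696 -0.0199  0.265 ] shift_tool mm [22.7 -6.5 -2.7] rotvec [-0.0043 -0.0022 -0.0035] deg [-0.2 -0.1 -0.2] q [-0.03  0.44 -0.02  1.11 -0.    0.39]
toolM [[-0.004, -0.913, 0.408], [-0.001, 0.408, 0.913], [-1.0, 0.003, -0.002]]
```

arm_command(moves=[0.004, -0.003, -0.001, 0, 0, 0, 1, 0.005, -0.003, -0.001, 0, 0, 0, 1, 0.005, 0, 0, 0, 0, 0, 1, 0.003, 0, 0, 0, 0, 0, 1, 0.003, 0, 0, 0, 0, 0, 1])

```text
clock: 9.42
eef_pos: [0.5688, -0.0168, 0.2662]
tool_rot: [-0.385, 0.594, 0.387, 0.591]
ft_force: [-0.4, 0.5, -0.4]
grip_width: -0.0002
```

arm_command(moves=[0.002, 0, 0, 0, 0, 0, 1])

```text
clock: 9.5
eef_pos: [0.5688, -0.0172, 0.2633]
tool_rot: [-0.385, 0.594, 0.387, 0.591]
ft_force: [-1.1, 2.0, 13.1]
grip_width: -0.0
```

Section 2 is shut. On to 1.

arm_command(moves=[-0.008, 0, 0, 0, 0, 0, 1, -0.012, 0, 0, 0, 0, 0, 1, -0.004, 0, 0, 0, 0, 0, 1])

```text
clock: 9.75
eef_pos: [0.5687, -0.0186, 0.2861]
tool_rot: [-0.384, 0.596, 0.386, 0.59]
ft_force: [-0.3, -1.4, 0.0]
grip_width: 0.0003
```

```bash
python3 -c "
from t import *
show(1,.285)"
```

```text
clk 9.75 p [ 0.5687 -0.0186  0.2861] F [-0.3 -1.4  0. ] grip 0.0003
goal 1 [ 0.4955 -0.0441  0.285 ] shift_tool mm [  1.8  56.5 -53. ] rotvec [-0.0032 -0.0048 -0.0077] deg [-0.2 -0.3 -0.4] q [-0.03  0.45 -0.    1.12 -0.    0.39]
toolM [[-0.009, -0.913, 0.407], [-0.001, 0.407, 0.914], [-1.0, 0.008, -0.005]]
```

arm_command(moves=[-0.003, 0.011, -0.011, 0, -0.001, -0.001, 1, 0, 0.011, -0.011, 0, -0.001, -0.001, 1, 0, 0.011, -0.01, 0, -0.001, -0.001, 1, 0, 0.011, -0.01, 0, -0.001, -0.001, 1, 0, 0.01, -0.01, 0, 0, 0, 1, 0, 0, 0, 0, 0, 0, 1])

```text
clock: 10.25
eef_pos: [0.4975, -0.0464, 0.2921]
tool_rot: [-0.385, 0.593, 0.384, 0.594]
ft_force: [0.4, 0.5, -0.6]
grip_width: 0.0001
```

```bash
python3 -c "
from t import *
show(1,.265)"
```

```text
clk 10.25 p [ 0.4975 -0.0464  0.2921] F [ 0.4  0.5 -0.6] grip 0.0001
goal 1 [ 0.4955 -0.0441  0.265 ] shift_tool mm [27.1  2.8  1.4] rotvec [-0.0049  0.0002  0.0028] deg [-0.3  0.   0.2] q [-0.09  0.32 -0.2   1.05 -0.    0.33]
toolM [[0.003, -0.913, 0.408], [-0.001, 0.408, 0.913], [-1.0, -0.003, 0.0]]
```

arm_command(moves=[0.007, 0.001, 0.001, 0, 0, 0, 1, 0.006, 0.001, 0, 0, 0, 0, 1, 0.005, 0, 0, 0, 0, 0, 1, 0.003, 0, 0, 0, 0, 0, 1, 0.003, 0, 0, 0, 0, 0, 1])

```text
clock: 10.67
eef_pos: [0.4981, -0.0449, 0.2675]
tool_rot: [-0.386, 0.592, 0.382, 0.595]
ft_force: [0.1, -0.6, 1.1]
grip_width: 0.0002
```

arm_command(moves=[0.002, 0, 0, 0, 0, 0, 1])

```text
clock: 10.75
eef_pos: [0.4984, -0.0447, 0.2646]
tool_rot: [-0.386, 0.592, 0.383, 0.595]
ft_force: [0.4, 0.6, -0.3]
grip_width: -0.0
```

arm_command(moves=[0.002, 0, 0, 0, 0, 0, 1])

```text
clock: 10.83
eef_pos: [0.4986, -0.0446, 0.2631]
tool_rot: [-0.386, 0.592, 0.383, 0.595]
ft_force: [-9.9, 0.0, 30.1]
grip_width: -0.0002
```

arm_command(moves=[-0.008, 0, 0, 0, 0, 0, 1, -0.012, 0, 0, 0, 0, 0, 1, -0.004, 0, 0, 0, 0, 0, 1])

```text
clock: 11.08
eef_pos: [0.4989, -0.0442, 0.2866]
tool_rot: [-0.386, 0.592, 0.383, 0.594]
ft_force: [0.5, -0.3, -0.4]
grip_width: 0.0
```

```bash
python3 -c "
from t import *
show(6,.285)"
```

```text
clk 11.0833 p [ 0.4989 -0.0442  0.2866] F [ 0.5 -0.3 -0.4] grip 0.0
goal 6 [ 0.4624 -0.1191  0.285 ] shift_tool mm [  1.5   2.8 -83.3] rotvec [-0.0046  0.0008  0.0049] deg [-0.3  0.   0.3] q [-0.09  0.32 -0.2   1.04 -0.    0.33]
toolM [[0.005, -0.913, 0.408], [-0.001, 0.408, 0.913], [-1.0, -0.005, 0.001]]
```

Section 1 is shut. The last one is 6.

arm_command(moves=[-0.002, 0, -0.016, 0, 0, 0.001, 1, 0, 0.001, -0.016, 0, 0, 0.001, 1, 0, 0.001, -0.017, 0, 0, 0.001, 1, 0, 0, -0.016, 0, 0, 0.001, 1, 0, 0.001, -0.016, 0, 0, 0, 1, 0, 0, 0, 0, 0, 0, 1])

```text
clock: 11.58
eef_pos: [0.4645, -0.1182, 0.289]
tool_rot: [-0.387, 0.59, 0.385, 0.594]
ft_force: [-1.2, -0.3, -0.3]
grip_width: 0.0001
```

```bash
python3 -c "
from t import *
show(6,.265)"
```

```text
clk 11.5833 p [ 0.4645 -0.1182  0.289 ] F [-1.2 -0.3 -0.3] grip 0.0001
goal 6 [ 0.4624 -0.1191  0.265 ] shift_tool mm [24.   1.8 -1.7] rotvec [0.0006 0.003  0.006 ] deg [0.  0.2 0.3] q [-0.25  0.28 -0.26  1.03  0.    0.17]
toolM [[0.007, -0.915, 0.403], [0.0, 0.403, 0.915], [-1.0, -0.006, 0.003]]
```

arm_command(moves=[0.006, 0.001, -0.001, 0, 0, 0, 1, 0.005, 0.001, 0, 0, 0, 0, 1, 0.005, 0, 0, 0, 0, 0, 1, 0.003, 0, 0, 0, 0, 0, 1, 0.003, 0, 0, 0, 0, 0, 1])

```text
clock: 12.0
eef_pos: [0.4636, -0.1175, 0.2653]
tool_rot: [-0.388, 0.589, 0.384, 0.595]
ft_force: [0.3, -0.7, -0.4]
grip_width: -0.0
```

arm_command(moves=[0.003, 0, 0, 0, 0, 0, 1])

```text
clock: 12.08
eef_pos: [0.4638, -0.1171, 0.2629]
tool_rot: [-0.389, 0.589, 0.385, 0.595]
ft_force: [-12.5, 1.2, 41.4]
grip_width: 0.0003
```

arm_command(moves=[-0.01, 0, 0, 0, 0, 0, 1, -0.03, 0, 0, 0, 0, 0, 1, -0.03, 0, 0, 0, 0, 0, 1, -0.03, 0, 0, 0, 0, 0, 1, -0.03, 0, 0, 0, 0, 0, 1, -0.01, 0.02, -0.02, 0, 0, 0, 1, 0, 0.025, -0.025, 0, 0, 0, 1, 0, 0.025, -0.025, 0, 0, 0, 1, 0, 0.025, -0.025, 0, 0, 0, 1, 0, 0.02, -0.025, 0, 0, 0, 1, 0, 0.02, -0.025, 0, 0, 0, 1, 0, 0, -0.025, 0, 0, 0, 1, 0, 0, -0.025, 0, 0, 0, 1, 0, 0, -0.025, 0, 0, 0, 1, 0, 0, 0, 0, 0, 0, 1])

```text
clock: 13.33
eef_pos: [0.2477, -0.264, 0.4032]
tool_rot: [-0.394, 0.584, 0.391, 0.592]
ft_force: [-0.4, -0.4, 0.3]
grip_width: -0.0
```

Run:
```python
from t import *
show(6,.3)
for n,r in(("top",(285,170,120,100)),("side",(240,205,110,110))):
    x,y,w,h=r;full=cv2.cvtColor(bot.camera(n),cv2.COLOR_RGB2BGR);im=full[y:y+h,x:x+w]
    cv2.imwrite(f"pics/{n}_e_full.png",full)
    old=cv2.imread(f"pics/{n}0.png")[y:y+h,x:x+w]
    cv2.imwrite(f"pics/{n}_e.png",cv2.resize(np.vstack([old,im]) if n=="top" else np.hstack([old,im]),None,fx=3,fy=3,interpolation=cv2.INTER_CUBIC))
```

```text
clk 13.3333 p [ 0.2477 -0.264   0.4032] F [-0.4 -0.4  0.3] grip -0.0
goal 6 [ 0.4624 -0.1191  0.3   ] shift_tool mm [ 106.1 -141.4  215.6] rotvec [0.0211 0.0069 0.0101] deg [1.2 0.4 0.6] q [-0.82 -0.04 -0.31  1.29  0.01 -0.43]
toolM [[0.012, -0.923, 0.384], [0.002, 0.385, 0.923], [-1.0, -0.01, 0.007]]
```

View pics/side_e.png

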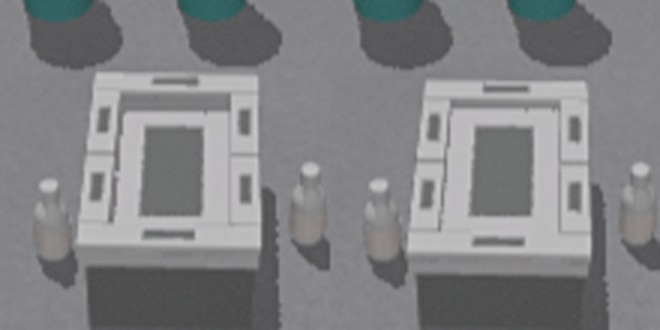

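View pics/top_e_full.png

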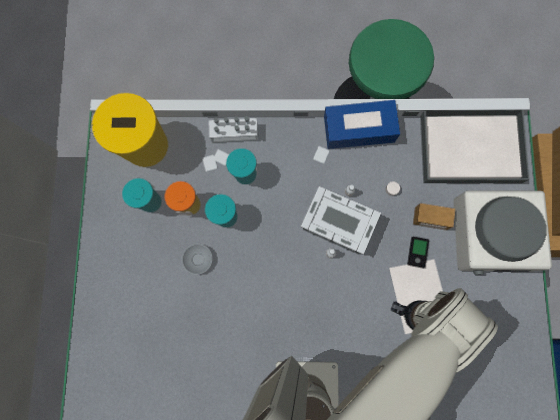

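View pics/top_e.png

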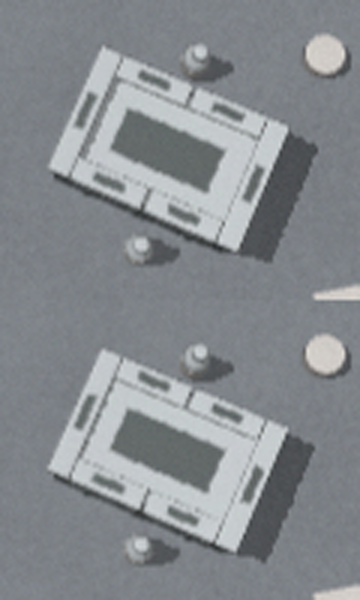

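The pictures show the rim lower all round, with the box, bottles and tub where they were. I'll check each section's height numerically before handing in.

Run:
```python
from t import *
def marks(f,z):
    g=cv2.imread(f,0);out={}
    for k,(x,y) in S.items():
        p=np.r_[C+bx*x*59/58+by*y,z];u=proj("side",[p])[0]
        X,Y=np.round(u).astype(int);w=g[Y-6:Y+7,X-9:X+10]
        m=(w<135).astype(np.uint8);n,l,s,c=cv2.connectedComponentsWithStats(m)
        out[k]=[(c[i]+[X-9,Y-6]).round(1).tolist()+[int(s[i,4])] for i in range(1,n) if s[i,4]>5]
    return out
a=marks("pics/side0.png",.098);b=marks("pics/side_e_full.png",.09)
for k in S: print(k,a[k],b[k],"expected shift",(proj("side",[goal(k,.09)])-proj("side",[goal(k,.098)])).round(1)[0])
```

```text
1 [[266.8, 244.6, 54], [280.3, 243.6, 30], [274.2, 244.3, 26]] [[267.4, 246.6, 47], [274.2, 246.9, 26], [279.0, 249.5, 8]] expected shift [0.1 2.4]
2 [[297.7, 227.1, 47], [298.2, 231.5, 29], [297.3, 237.1, 51]] [[298.7, 229.9, 50], [298.0, 234.5, 28], [298.0, 239.5, 38]] expected shift [0.  2.4]
3 [[314.0, 240.0, 15], [328.0, 245.3, 53], [321.0, 245.3, 23]] [[328.2, 248.5, 55], [321.0, 247.5, 24]] expected shift [-0.1  2.4]
4 [[329.0, 268.1, 62], [321.4, 267.6, 31]] [[328.8, 270.6, 58], [321.3, 270.1, 31]] expected shift [-0.1  2.5]
5 [[296.4, 282.6, 36], [298.0, 288.5, 30]] [[295.1, 285.2, 40], [294.9, 290.9, 22]] expected shift [0.  2.5]
6 [[264.6, 266.7, 50], [271.7, 267.2, 30], [277.5, 268.7, 19]] [[264.6, 269.0, 48], [272.0, 269.2, 30], [277.0, 270.5, 6]] expected shift [0.1 2.5]
```

```bash
python3 -c "
from workcell import bot
print(bot.job_done())"
```

```text
the job is handed in; nothing more can be done
None
```

All six rim sections of the sample box are snapped shut, and I handed the job in at about 13.5 s with the arm clear of everything. I pressed them one by one with the closed fingertips, in the order 5, 4, 3, 2, 1, 6.

**Contact:** every press ended in firm contact with the fingertips at about 90 mm, which is the shut height.

**Pictures:** in the side view, each section's thumb mark moved down by 2.0 to 3.0 pixels. An 8 mm drop should show as about 2.4 pixels.

**Surroundings:** by eye in the before and after pictures, the box and bottles look unmoved. In the top view the tub and the other items look as they did before, and nothing went near the tub. I did not measure the tub cap separately.

**Slips:**
- I entered one early move in mm instead of m. The step limit held it to 35 mm, in free air.
- The first wrist angle came close to the last joint's limit, so I turned the tool half a turn back.
- The last press peaked at about 43 N total at the wrist. It was through the fingertips only, above the other presses (14 to 34 N) and far below the 120 N wrist limit. I took the 40 N limit to cover only the arm and the gripper's body.

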